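# Turn the stepped shaft end for end in its rest and trap it with the tail block

### The job

The stepped shaft lies the wrong way round in the two vee blocks of its rest. Lift it out, turn it end for end without striking the two upright posts or disturbing the things around, and set it down gently in the vees with its flange end toward the fixed head plate. Then slide the tail block by its knob up against the shaft's slim nose until the flange sits flush on the head plate and the shaft is held between plate and tail with no gap, and let go.

Things in the scene. Friction and masses are not known exactly. Their poses are not given: they have to be found in the camera images.
- rest: Fixed shaft rest: grey base plate 134 x 270 mm (y from -171 to +99 mm), 12 mm thick, flat on the table. Origin at table height, under the middle of the place where the finished shaft lies; its y runs along the shaft toward the head plate, x across. It carries two vee blocks, a head plate, a tail block and two posts. A shaft in the vees has its axis at x = 0, 58 mm above the table.
- head_face (a point): Centre of the head plate's flat inner face, on the shaft's axis (y = +75 mm of the rest, 58 mm above the table). The steel plate is 90 mm wide, 14 mm thick, its top 90 mm above the table.
- vee_head (a point): On the shaft's axis in the vee block nearer the head plate (y = +38 mm of the rest); the other block stands at y = -38 mm. Each steel block is 12 mm thick along y, 72 mm wide, with an open upright 90-degree vee about 45 mm wide at its mouth; top 60 to 67 mm above the table.
- post_head: Upright round steel gauge post fixed to the base, 14 mm in diameter (23 mm at the foot), top 100 mm above the table; at x = +55, y = +45 mm of the rest. Origin at its foot, 12 mm above the table. Not to be struck with the shaft.
- post_tail: The like post at x = -55, y = -45 mm of the rest, same size.
- shaft: Loose stepped steel shaft, 150 mm long, 0.3 to 0.5 kg, level in the vees, at first nose toward the head plate. Origin on its axis, half-way along. Its y axis runs along it toward the flange (it may roll about y). Body 24 mm in diameter; flange disc 42 mm in diameter, 10 mm thick, at the +y end; slim nose 14 mm in diameter, 16 mm long, at the -y end. Balances within 5 mm of the middle.
- shaft_mid (a point): The middle of the shaft, on its axis: the point to grasp. About 60 mm along the shaft is free for fingers between the vee blocks.
- flange_end (a point): Centre of the shaft's flange end face, 75 mm from the middle.
- nose_end (a point): Centre of the shaft's nose end face, 75 mm from the middle the other way.
- tail (a joint): Travel of the tail block along the rest's y toward the head plate, in m: 0 fully back, at most 0.045. The front of its round pad (22 mm in diameter, on the shaft's axis) is at rest y = -0.115 + this value; it stands at 0.040 when the shaft is trapped. Starts at 0 to 0.015. Slides with about 2 N of friction, and takes up to 14 N when it pushes the shaft along; stays where it is left.
- tail_knob (a point): Centre of the round black knob on top of the tail block, 26 mm in diameter; the centre is 90 mm above the table, the top 102 mm, the grey block's top below it 67 mm. It lies 22 mm behind the pad's front.
- sanding_block: Loose wooden sanding block, 61 x 112 x 34 mm, to the left of the rest; origin at the centre of its underside. Leave alone.
- tape_measure: Loose yellow tape measure, 37 x 98 x 72 mm, to the right of the rest; origin at the centre of its underside. Leave alone.
- wedge_small: Loose hardwood wedge, 32 x 100 x 26 mm, to the right of the rest's tail; origin at the centre of its underside. Leave alone.
Mind the look-alikes: they are no part of the job. Leave any blue look-alike of the shaft alone.

How it is judged:
At the end, for the whole second after the job is handed in: The shaft lies at rest in both vees (both ends within 4 mm of the vees' axis sideways and in height), flange toward the head plate and within 2.5 mm of its face, and the tail block pushed up (joint above 0.037) so that no more than about 3 mm of play is left (x of flange_end in the frame of rest between -0.004 and 0.004 m and z of flange_end in the frame of rest between 0.054 and 0.062 m and x of nose_end in the frame of rest between -0.004 and 0.004 m and z of nose_end in the frame of rest between 0.054 and 0.062 m and y of flange_end in the frame of rest above 0.0725 m and value of joint tail above 0.037 m and linear speed of shaft below 0.02 m/s); the robot touches nothing.
It fails at once if the shaft strikes a gauge post (over 3 N) (contact force between shaft and post_head above 3 N or contact force between shaft and post_tail above 3 N).
It fails at once if the shaft is dropped or rammed into the rest (over 60 N) (contact force between shaft and rest above 60 N).
It fails at once if the sanding block, tape measure or wedge is pushed more than 20 mm (distance of any of sanding_block, tape_measure, wedge_small from where it was at the start of the episode above 0.02 m).
It also fails if it takes over 51 s, if anything falls off the work surface, if the arm or the gripper's body presses on something with over 40 N, if the wrist force passes 120 N, or if a joint passes its speed limit or range.

### The arm

A 7-joint arm with a two-finger parallel gripper is mounted at the origin on a cart in front of the work surface, level with it; the furniture and walls round the work are solid. World frame = base frame: x ahead of the robot, y to its left, z up, the work surface at z = 0. Lengths are in m, angles in rad, forces in N, time in s.
With the tool pointing down it reaches from about 0.4 to 0.85 m from the base axis. Payload 10.4 kg.
Tool frame: the origin (TCP) lies midway between the tips of the shut fingers; the grasp point (between the pads) lies 19 mm behind it; z points along the fingers, y is the line along which they close (so a half turn about z gives the same grasp; the last joint's range is limited). The gripper opens to 87 mm and grips with 3 to 60 N. Pads are 19 mm wide; open, the fingers measure 117 mm over their backs; the gripper's body (75 mm by 190 mm) begins 51 mm behind the grasp point.
Start: joints at [-1.14, 0.332, -0.065, 1.46, 0.022, 1.35, -0.088], TCP at [0.274, 0.562, 0.223] pointing down, gripper open.
Joint ranges: [-2.6, 2.6], [-0.5, 2.12], [-1.47, 1.34], [0.16, 2.42], [-1.27, 4.41], [0.06, 2.06], [-2.6, 2.6]. Speed limits (rad/s): [2.22, 2.22, 2.79, 2.79, 3.14, 3.14, 3.14].

### API

Orientations are given as a unit quaternion [x, y, z, w].
In Python, from bench import r gives the robot as it stands.
- The arm moves only by the tool apply_moves, never from a script. Its argument "steps" is a list of rows, each a list of 7 numbers: the turn, a rotation vector about the tool's x, y, z in rad, then the shift along the tool's x, y, z in mm, then the opening, from -1 (shut) to 1 (fully open). In form: [[ax, ay, az, x, y, z, claw], ...]. A call has 1 to 20 rows; each row is the pose to reach, as a shift and turn from the pose commanded when the call began, along the tool's axes at that moment; what a row does not reach only later rows make up. A row lasts 1/12 s, in which the tool goes at most 41.7 mm and 7.16 degrees, less where a joint would pass 70% of its speed; a pose out of reach is approached as far as the arm can. A call with a gripper value outside its range is refused whole. The fingers move at their own pace and stop on an object; "force" is the grip in N (left out, the last holds). Time passes only in rows, so rows that repeat a pose let the fingers close. It gives the time, the measured TCP pose, the force, the opening and the grip force at its end, in the units of the state.
- r.read_state(): the state, without advancing time (a new reading comes with each control period).
- r.camera(name): name is "side" or "top" or "wrist"; returns a dict with "pixels" (480x640x3 uint8, red, green, blue), "z_map" (480x640 float32, m along the optical axis (not along the pixel's ray), 0 where there is no reading), "fovy" (degrees; the focal length in pixels is half the picture's height over the tangent of half this angle, whatever the lens; pixels are square), "cx", "cy" (the principal point, pixels), "k1" (the pictures are not rectified: a ray, as slopes to the right and down, at radius r is drawn at 1 + k1 r^2 times it, then the intrinsics apply), "position" and "orientation" of the camera in the world. Camera axes: x right, y down, z forward; pixel columns grow to the right and rows downward; lengths in m; the calibration is good to about 2 mm. A picture is of the moment at which its call begins.
- r.close_job(): hands the job in; it is judged then, once.
The state is a dict: "time": time; "joint_positions": joint angles; "joint_vel": joint speeds; "joint_torque": joint torques, N m; "ee_pos": TCP position; "eef_rot": TCP orientation; "ft_force": force on the tool from outside, world axes, zero at the start; "torque": the same for the moment, N m; "width": finger opening in m; "grip_force": force on a finger pad.
Only numpy, scipy, OpenCV 4.12 (cv2) and the standard library are available. Lean on these libraries where they do the work, as an engineer would, in place of code of your own. Each camera call takes 0.05 s, during which the arm holds its last target. There are 200 camera calls.

## Working session

There is one attempt and no reset: what is moved stays moved. The work goes in short steps, Python scripts to look and compute and a tool call to move; the robot and the scene stay as the last step left them, time stands still between calls to the robot, and variables do not carry over. Pictures are saved under pics/ and viewed, at most 10 in all, crops included, and the job is handed in when it is done.

Besides the shell and the picture viewer there is one more tool, called after "Request:" as name(argument=value, ...) on one line, values as JSON. apply_moves: Moves the arm, as the interface text tells. Its arguments: {"type":"object","properties":{"steps":{"type":"array","items":{"type":"array","items":{"type":"number"}}},"force":{"type":"number"}},"required":["steps"]}

```bash
mkdir -p pics; ls; python3 - <<'E'
from bench import r
import cv2,numpy as np
s=r.read_state();print({k:np.round(v,3).tolist() for k,v in s.items()})
for n in("top","side"):
    c=r.camera(n);cv2.imwrite(f"pics/{n}0.png",c["pixels"][...,::-1]);np.savez(f"{n}0.npz",**c)
    print(n,{k:np.round(c[k],4).tolist() for k in c if k not in("pixels","z_map")})
E
```

```text
pics
{'time': 0.0, 'joint_positions': [-1.14, 0.333, -0.065, 1.461, 0.022, 1.35, -0.089], 'joint_vel': [0.001, -0.001, -0.001, 0.002, -0.001, -0.001, 0.001], 'joint_torque': [-0.001, -62.326, 0.024, -38.99, -0.061, 0.04, 0.0], 'ee_pos': [0.274, 0.561, 0.222], 'eef_rot': [0.225, 0.974, -0.001, -0.0], 'ft_force': [-0.156, -0.624, -0.225], 'torque': [0.013, 0.029, -0.007], 'grip_force': 0.0, 'width': 0.087}
top {'fovy': 47.1186, 'cx': 314.9258, 'cy': 238.8934, 'k1': -0.0499, 'position': [0.3724, 0.1686, 1.4428], 'orientation': [0.7075, -0.7032, 0.0434, -0.0553]}
side {'fovy': 56.6342, 'cx': 321.4877, 'cy': 235.8931, 'k1': 0.0049, 'position': [0.2965, -0.4762, 0.6975], 'orientation': [0.8918, -0.1722, 0.0798, -0.4107]}
```

View pics/top0.png

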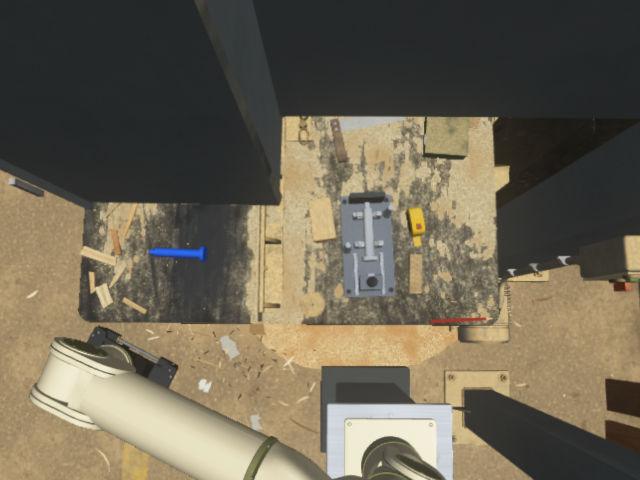

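View pics/side0.png

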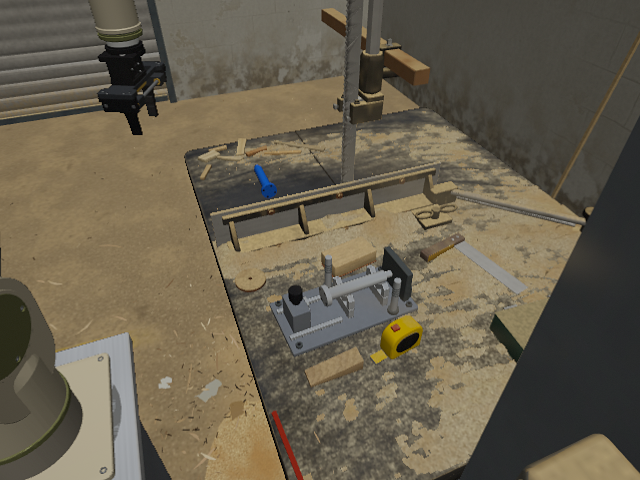

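The top view shows the rest with its head plate up (away from the robot) at about (367,197) and the knob at (371,282). The shaft's flange is at about (370,257), the posts are at (390,217) and (348,244), and the blue look-alike is at (178,253). The side view agrees. There is tall furniture around the work, so I'll measure the rest and the obstacle heights.

```bash
cat > h.py <<'E'
import cv2,numpy as np
from scipy.spatial.transform import Rotation as R
def K(c):
    f=240/np.tan(np.radians(float(c["fovy"]))/2)
    return np.array([[f,0,float(c["cx"])],[0,f,float(c["cy"])],[0,0,1]]),np.array([float(c["k1"]),0,0,0])
def rays(c,uv):
    k,d=K(c);p=cv2.undistortPoints(np.float64(uv).reshape(-1,1,2),k,d)[:,0]
    return np.c_[p,np.ones(len(p))]@R.from_quat(c["orientation"]).as_matrix().T
def cloud(c):
    v,u=np.mgrid[:480,:640];d=rays(c,np.c_[u.ravel(),v.ravel()])
    P=c["position"]+d*c["z_map"].reshape(-1,1);P[c["z_map"].ravel()==0]=np.nan
    return P.reshape(480,640,3)
def plane(c,uv,z):
    d=rays(c,uv);return c["position"]+d*((z-c["position"][2])/d[:,2])[:,None]
E
python3 - <<'E'
from h import *
c=np.load("top0.npz");P=cloud(c);z=P[...,2]
print("table z",np.nanmedian(z[300:310,430:480]),np.nanmedian(z[150:180,300:330]))
roi=np.zeros((480,640),bool);roi[180:305,335:402]=1
hsv=cv2.cvtColor(c["pixels"],cv2.COLOR_RGB2HSV)
m=(roi&(z>.006)&(z<.12)&~((hsv[...,1]>90)&(hsv[...,2]>90))).astype(np.uint8)
n,l,s,_=cv2.connectedComponentsWithStats(m);i=1+s[1:,4].argmax();m=(l==i)
b=m&(z<.02);pts=P[b][:,:2].astype(np.float32);rc=cv2.minAreaRect(pts);print("base",rc,cv2.boxPoints(rc).tolist())
for nm,mm in(("knob/post/plate>85",m&(z>.083)),("62-80",m&(z>.064)&(z<.083))):
    n,l,s,ce=cv2.connectedComponentsWithStats(mm.astype(np.uint8))
    for k in range(1,n):
        if s[k,4]>5:print(nm,s[k].tolist(),P[l==k].mean(0).round(4),P[l==k][:,2].max().round(4))
g=z[::20,::20];print("tall map (cm)")
for rr in range(0,480,30):print(rr,' '.join('%4.0f'%(100*z[rr,cc]) for cc in range(0,640,32)))
cv2.imwrite("pics/zoom.png",cv2.resize(c["pixels"][170:310,310:440,::-1],None,fx=4,fy=4,interpolation=cv2.INTER_CUBIC))
E
```

```text
table z -0.0007179873002568504 0.003508181782716502
base ((0.5627809166908264, 0.057162053883075714), (0.28162074089050293, 0.14302301406860352), 0.8140912055969238) [[0.4209687411785126, 0.12666569650173187], [0.4230007827281952, -0.016342880204319954], [0.7045930624008179, -0.012341588735580444], [0.7025610208511353, 0.13066698610782623]]
knob/post/plate>85 [349, 191, 36, 8, 206] [0.6766 0.0632 0.0898] 0.0992
knob/post/plate>85 [387, 204, 6, 7, 31] [0.6422 0.007  0.0973] 0.1052
knob/post/plate>85 [345, 242, 6, 7, 28] [0.5473 0.1126 0.0993] 0.1056
knob/post/plate>85 [366, 276, 11, 11, 95] [0.4579 0.0538 0.1011] 0.1097
62-80 [349, 196, 36, 4, 59] [0.6707 0.0643 0.0739] 0.0829
62-80 [361, 202, 17, 59, 435] [0.5778 0.0589 0.0693] 0.0819
62-80 [386, 208, 6, 4, 11] [0.6385 0.0093 0.076 ] 0.0826
62-80 [356, 211, 3, 5, 8] [0.6315 0.0854 0.0661] 0.0698
62-80 [374, 211, 5, 5, 8] [0.6327 0.0371 0.0657] 0.0684
62-80 [357, 241, 4, 5, 13] [0.5556 0.0823 0.0671] 0.0697
62-80 [377, 240, 3, 5, 7] [0.5588 0.0333 0.0653] 0.0673
62-80 [344, 245, 6, 5, 10] [0.5436 0.1148 0.0736] 0.0817
62-80 [359, 273,
[... 1016 characters left out ...]
0    0   -0    1   11    1   -0    1    1    2    0    0  -39  -47  -92   33
300  -92  -92  -93    1    1   -1   -0    0   10    2    1    0    0   -0   -0   -0  -91  -92  -92  -92
330  -93  -92  -93   34  -92  -93  -92  -91  -91  -91  -90  -90  -90  -92  -92  -69  -92  -92  -93  -92
360  -91  -93   62   62   44   32  -92  -92  -93  -92  -92  -92  -91  -92  -92  -92  -93  -92  -93  -92
390  -92   61   62   63   64   62  -92  -92  -91  -91  -83  -57  -59  -92  -90  -85  -91  -92  -92  -90
420  -92  -92  -92   63   65   66   66   65  -92  -91  -84    1    1    1   -1  -65  -29  -20  -91  -91
450  -92  -91  -94  -92  -93   66   67   68   68   65  -84    1   19    1   -0  -93  -30   -4   15   16
```

View pics/zoom.png

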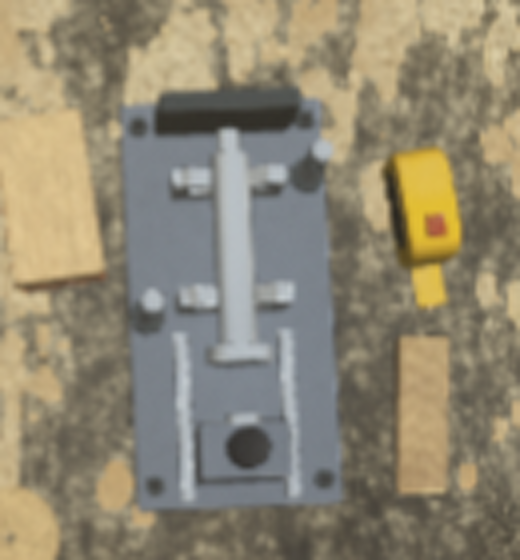

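The zoomed picture confirms the layout. Nose is at about (230,130), flange at (242,355), the vees at heights 175 and 297, and the knob at (250,447). Posts and vees agree on a rest origin near (0.595, 0.060), with its y axis about 2.6° from world x. Next I'll check the furniture along the path.

```bash
python3 - <<'E'
from h import *
for n in("side","top"):
    c=np.load(n+"0.npz");P=cloud(c).reshape(-1,3);P=P[np.isfinite(P).all(1)]
    for lo,hi in((.12,.3),(.3,.5),(.5,.8),(.8,1.2)):
        Q=P[(P[:,2]>lo)&(P[:,2]<hi)&(P[:,0]>.1)&(P[:,0]<1.5)&(abs(P[:,1])<1)]
        g,k=np.unique((Q[:,:2]//.1).astype(int),axis=0,return_counts=True)
        print(n,lo,hi,[(int(a),int(b)) for (a,b),m in zip(g,k) if m>8])
c=np.load("top0.npz")
print(plane(c,[[367.5,202.5]],.06),plane(c,[[370.5,258.8]],.07))
E
```

```text
side 0.12 0.3 [(2, 4), (2, 5), (2, 6), (3, 5), (3, 6), (5, -4), (6, 3), (6, 4), (7, 3), (7, 4)]
side 0.3 0.5 [(2, 4), (2, 5), (3, 5), (3, 6), (4, -5), (5, -5), (5, -4), (7, 2), (7, 3), (7, 4), (7, 5), (7, 6), (7, 7), (8, 2), (8, 3), (8, 4), (8, 5), (8, 6), (8, 7)]
side 0.5 0.8 [(5, -4)]
side 0.8 1.2 []
top 0.12 0.3 [(3, 5), (3, 6), (4, -5), (5, -5), (5, -4), (6, -4), (7, -4), (7, -3), (8, -5), (8, -4)]
top 0.3 0.5 [(1, 0), (2, 4), (2, 5), (3, 5), (3, 6), (4, -5), (5, -5), (5, -4), (6, -4), (7, -4), (7, -3)]
top 0.5 0.8 [(1, 0), (1, 1), (1, 2), (1, 3), (1, 4), (2, 2), (2, 3), (2, 4), (2, 5), (2, 6), (3, 4), (3, 5), (5, -4), (5, 2), (5, 3), (5, 4), (6, -4), (6, -3), (6, 2), (7, -4), (7, -3)]
top 0.8 1.2 [(5, -1), (5, 0), (5, 1), (5, 2), (5, 3), (5, 4), (6, 2)]
[[0.66136275 0.05868982 0.06      ]] [[0.51561762 0.05286863 0.07      ]]
```

Request:
apply_moves(steps=[[0,0,-0.499,-351,-387,0,1],[0,0,-0.499,-351,-387,0,1],[0,0,-0.499,-351,-387,0,1],[0,0,-0.499,-351,-387,0,1],[0,0,-0.499,-351,-387,0,1],[0,0,-0.499,-351,-387,0,1],[0,0,-0.499,-351,-387,0,1],[0,0,-0.499,-351,-387,0,1],[0,0,-0.499,-351,-387,0,1],[0,0,-0.499,-351,-387,0,1],[0,0,-0.499,-351,-387,0,1],[0,0,-0.499,-351,-387,0,1],[0,0,-0.499,-351,-387,0,1],[0,0,-0.499,-351,-387,0,1],[0,0,-0.499,-351,-387,0,1],[0,0,-0.499,-351,-387,0,1]])

```text
time: 1.43
ee_pos: [0.4195, 0.0608, 0.2223]
eef_rot: [-0.023, 1.0, 0.0, -0.0]
ft_force: [0.2, 0.2, -1.0]
width: 0.0868
grip_force: 0.0
```

```bash
python3 - <<'E'
from h import *
c=np.load("top0.npz");P=cloud(c).reshape(-1,3)
for lo,hi in((.45,.6),(.6,.8),(.8,1.2)):
    Q=P[(P[:,2]>lo)&(P[:,2]<hi)&(P[:,0]>.45)&(P[:,0]<.9)&(P[:,1]>-.2)&(P[:,1]<.5)];print(lo,len(Q),Q.min(0).round(3) if len(Q) else 0,Q[:,1].max() if len(Q) else 0)
from bench import r
s=r.read_state();print({k:np.round(v,3).tolist() for k,v in s.items()})
E
```

```text
0.45 0 0 0
0.6 2339 [0.507 0.225 0.736] 0.4883195143848601
0.8 80883 [ 0.502 -0.046  0.8  ] 0.4912175070587101
{'time': 1.433, 'joint_positions': [-0.597, -0.141, 0.318, 1.968, 0.045, 1.309, 1.323], 'joint_vel': [-0.01, 0.003, -0.016, 0.0, -0.0, 0.0, 0.002], 'joint_torque': [1.161, -26.332, -0.888, -38.574, 0.17, 0.099, 0.054], 'ee_pos': [0.419, 0.061, 0.222], 'eef_rot': [-0.023, 1.0, 0.0, -0.0], 'ft_force': [0.239, 0.173, -1.034], 'torque': [0.051, -0.05, -0.01], 'grip_force': 0.0, 'width': 0.087}
```

Request:
apply_moves(steps=[[0,0,0,-40,-2,0,1],[0,0,0,-80,-4,0,1],[0,0,0,-120,-6,0,1],[0,0,0,-150,-8,0,1],[0,0,0,-168,-9,0,1],[0,0,0,-168,-9,0,1],[0,0,0,-168,-9,0,1]])

```text
time: 2.02
ee_pos: [0.5879, 0.0602, 0.2214]
eef_rot: [-0.024, 1.0, -0.0, -0.001]
ft_force: [0.1, -0.1, -0.4]
width: 0.0872
grip_force: 0.0
```

```bash
python3 - <<'E'
from h import *
from bench import r
s=r.read_state();print(s["ee_pos"],s["eef_rot"])
c=r.camera("wrist");cv2.imwrite("pics/w1.png",c["pixels"][...,::-1]);np.savez("w1.npz",**c)
print({k:np.round(c[k],4).tolist() for k in c if k not in("pixels","z_map")})
P=cloud(c);print(P[240,::40].round(3))
E
```

```text
[0.5879192  0.06019026 0.22136649] [-2.35446568e-02  9.99722250e-01 -3.06602429e-04 -9.88863269e-04]
{'fovy': 67.9293, 'cx': 319.9913, 'cy': 237.334, 'k1': 0.0095, 'position': [0.5221, 0.058, 0.3838], 'orientation': [0.6853, 0.7181, 0.0881, 0.0832]}
[[ 0.65  -0.331 -0.047]
 [ 0.633 -0.242  0.005]
 [ 0.632 -0.202  0.   ]
 [ 0.631 -0.159 -0.001]
 [ 0.628 -0.114  0.   ]
 [ 0.61  -0.05   0.06 ]
 [ 0.624 -0.026 -0.   ]
 [ 0.619  0.02   0.013]
 [ 0.603  0.062  0.069]
 [ 0.615  0.106  0.012]
 [ 0.609  0.145  0.028]
 [ 0.606  0.184  0.034]
 [ 0.611  0.239  0.004]
 [ 0.606  0.275  0.017]
 [ 0.603  0.315  0.019]
 [ 0.595  0.331  0.051]]
```

View pics/w1.png

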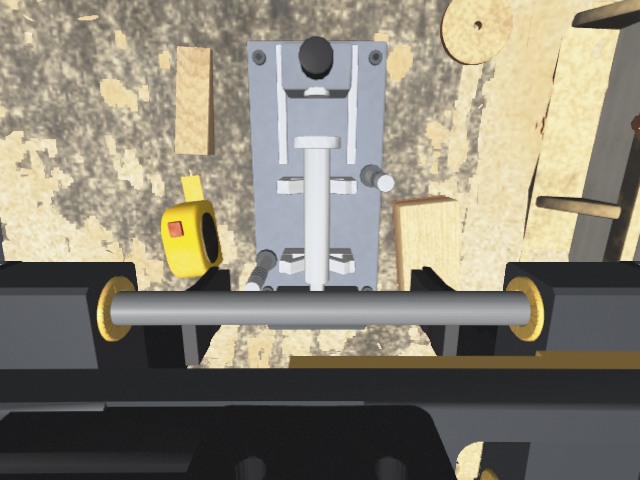

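The wrist view shows the flange at (317,141), the body between columns 305 and 330, the vees at rows 185 and 262, the nose at about (317,287), and the knob at (316,57). The fingers straddle the shaft.

```bash
python3 - <<'E'
from h import *
c=np.load("w1.npz");P=cloud(c);z=P[...,2]
for v in (141,160,168,205,220,235):
    u=[x for x in range(285,350) if z[v,x]>.045];p=plane(c,[[(u[0]+u[-1])/2,v]],.058)[0];a=plane(c,[[u[0]-.5,v],[u[-1]+.5,v]],.058);print(v,u[0],u[-1],p.round(4),"w",np.linalg.norm(a[0]-a[1]).round(4),z[v,u].max().round(4))
print("col317",[(v,round(float(z[v,317]),3),P[v,317,0].round(4)) for v in list(range(128,155,1))])
for v in (185,262):
    pass
m=(z>.095)&(z<.112);m[100:]=0;print("knob",P[m].mean(0).round(4),m.sum())
# vee block tops
for (a,b,cc,d) in((177,196,276,304),(177,196,332,358),(246,274,278,304),(246,274,332,356)):
    q=P[a:b,cc:d];k=(q[...,2]>.059)&(q[...,2]<.07);print("vee",k.sum(),q[k].mean(0).round(4))
E
```

```text
141 293 340 [0.5154 0.055  0.058 ] w 0.0424 0.0797
160 303 329 [0.5318 0.0553 0.058 ] w 0.0241 0.0709
168 303 329 [0.5388 0.0556 0.058 ] w 0.0243 0.0702
205 303 329 [0.5723 0.0571 0.058 ] w 0.0249 0.0706
220 304 328 [0.5863 0.0577 0.058 ] w 0.0233 0.0706
235 304 328 [0.6007 0.0584 0.058 ] w 0.0235 0.0705
col317 [(128, 0.012, np.float64(0.502)), (129, 0.013, np.float64(0.5029)), (130, 0.012, np.float64(0.5038)), (131, 0.012, np.float64(0.5048)), (132, nan, np.float64(nan)), (133, 0.012, np.float64(0.5067)), (134, 0.012, np.float64(0.5077)), (135, 0.013, np.float64(0.5087)), (136, 0.08, np.float64(0.5119)), (137, 0.078, np.float64(0.5126)), (138, 0.078, np.float64(0.5134)), (139, 0.077, np.float64(0.5142)), (140, 0.079, np.float64(0.515)), (141, 0.078, np.float64(0.5158)), (142, 0.078, np.float64(0.5166)), (143, 0.079, np.float64(0.5174)), (144, 0.079, np.float64(0.5182)), (145, 0.079, np.float64(0.519)), (146, 0.078, np.float64(0.5198)), (147, 0.08, np.float64(0.5206)), (148, 0.079, np.float64(0.5214)), (149, 0.069, np.float64(0.5222)), (150, 0.07, np.float64(0.523)), (151, 0.069, np.float64(0.5239)), (152, 0.07, np.float64(0.5247)), (153, 0.07, np.float64(0.5255)), (154, 0.071, np.float64(0.5264))]
knob [0.457  0.0523 0.1018] 1148
vee 275 [0.5562 0.0306 0.062 ]
vee 279 [0.5539 0.0832 0.0622]
vee 235 [0.6318 0.0333 0.0622]
vee 232 [0.6292 0.0862 0.0623]
```

Request:
apply_moves(steps=[[0,0,0,1,-2,35,1],[0,0,0,1,-2,70,1],[0,0,0,1,-2,105,1],[0,0,0,1,-2,130,1],[0,0,0,1,-2,150,1],[0,0,0,1,-2,165,1],[0,0,0,1,-2,175,1],[0,0,0,1,-2,180,1],[0,0,0,1,-2,180,1],[0,0,0,1,-2,180,1]])

```text
time: 2.9
ee_pos: [0.5874, 0.057, 0.0434]
eef_rot: [-0.023, 1.0, 0.0, 0.0]
ft_force: [0.6, -0.1, 1.0]
width: 0.0867
grip_force: 0.0
```

Request:
apply_moves(steps=[[0,0,0,0,1,2,0],[0,0,0,0,1,2,-0.3],[0,0,0,0,1,2,-0.5],[0,0,0,0,1,2,-0.7],[0,0,0,0,1,2,-1],[0,0,0,0,1,2,-1],[0,0,0,0,1,2,-1],[0,0,0,0,1,2,-1],[0,0,0,0,1,2,-1],[0,0,0,0,1,2,-1]], force=40)

```text
time: 3.73
ee_pos: [0.5871, 0.0577, 0.0405]
eef_rot: [-0.023, 1.0, 0.0, -0.0]
ft_force: [0.0, -0.1, 0.7]
width: 0.0281
grip_force: 0.0
```

Request:
apply_moves(steps=[[0,0,0,0,0,0,-1],[0,0,0,0,0,0,-1],[0,0,0,0,0,0,-1],[0,0,0,0,0,0,-1]])

```text
time: 4.07
ee_pos: [0.5871, 0.0569, 0.0405]
eef_rot: [-0.022, 1.0, -0.0, 0.0]
ft_force: [0.6, -3.9, 0.2]
width: 0.0229
grip_force: 40.0
```

Request:
apply_moves(steps=[[0,0,0,0,0,-3,-1],[0,0,0,0,0,-8,-1],[0,0,0,0,0,-16,-1],[0,0,0,0,0,-28,-1],[0,0,0,0,0,-42,-1],[0,0,0,0,0,-60,-1],[0,0,0,0,0,-80,-1],[0,0,0,0,0,-100,-1],[0,0,0,0,0,-115,-1],[0,0,0,0,0,-120,-1],[0,0,0,0,0,-120,-1]])

```text
time: 4.98
ee_pos: [0.5879, 0.0579, 0.1626]
eef_rot: [-0.023, 1.0, 0.001, 0.002]
ft_force: [-0.6, 0.6, -5.6]
width: 0.023
grip_force: 40.0
```

```bash
python3 - <<'E'
from h import *
from bench import r
s=r.read_state();print(s["joint_positions"],s["ft_force"],s["torque"],s["width"])
c=r.camera("wrist");cv2.imwrite("pics/w2.png",c["pixels"][...,::-1]);np.savez("w2.npz",**c)
c=r.camera("side");cv2.imwrite("pics/s2.png",c["pixels"][100:400,180:500,::-1].repeat(2,0).repeat(2,1))
E
```

```text
[-0.5163173   0.30373102  0.41340016  1.65844699 -0.12996591  1.20333138
  1.54275386] [-0.56559698  0.64864761 -5.5631149 ] [ 0.0915166  -0.06366596  0.02517504] 0.022964077267144688
```

View pics/s2.png

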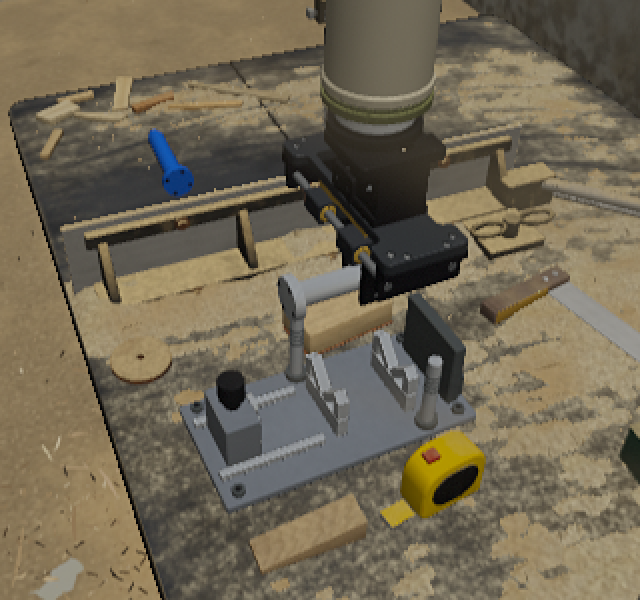

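Request:
apply_moves(steps=[[0,0,0.06,0,0,0,-1],[0,0,0.18,0,0,0,-1],[0,0,0.3,0,0,0,-1],[0,0,0.42,0,0,0,-1],[0,0,0.54,0,0,0,-1],[0,0,0.66,0,0,0,-1],[0,0,0.78,0,0,0,-1],[0,0,0.9,0,0,0,-1],[0,0,1.02,0,0,0,-1],[0,0,1.14,0,0,0,-1],[0,0,1.26,0,0,0,-1],[0,0,1.38,0,0,0,-1],[0,0,1.48,0,0,0,-1],[0,0,1.54,0,0,0,-1],[0,0,1.5708,0,0,0,-1],[0,0,1.5708,0,0,0,-1]])

```text
time: 6.42
ee_pos: [0.5863, 0.0577, 0.1592]
eef_rot: [0.691, 0.722, -0.001, -0.001]
ft_force: [-0.0, -0.2, -4.7]
width: 0.023
grip_force: 40.0
```

Request:
apply_moves(steps=[[0,0,0.06,0,0,0,-1],[0,0,0.18,0,0,0,-1],[0,0,0.3,0,0,0,-1],[0,0,0.42,0,0,0,-1],[0,0,0.54,0,0,0,-1],[0,0,0.66,0,0,0,-1],[0,0,0.78,0,0,0,-1],[0,0,0.9,0,0,0,-1],[0,0,1.02,0,0,0,-1],[0,0,1.14,0,0,0,-1],[0,0,1.26,0,0,0,-1],[0,0,1.38,0,0,0,-1],[0,0,1.48,0,0,0,-1],[0,0,1.54,0,0,0,-1],[0,0,1.5708,0,0,0,-1],[0,0,1.5708,0,0,0,-1],[0,0,1.5708,0,0,0,-1]])

```text
time: 7.83
ee_pos: [0.5867, 0.0577, 0.1599]
eef_rot: [1.0, 0.024, -0.001, 0.0]
ft_force: [-1.0, 0.8, -5.2]
width: 0.0229
grip_force: 40.0
```

```bash
python3 - <<'E'
from h import *
from bench import r
s=r.read_state();print(s["joint_positions"],s["ee_pos"],s["eef_rot"],s["torque"],s["width"])
print("yaw of tool y",np.degrees(np.arctan2(*R.from_quat(s["eef_rot"]).as_matrix()[[1,0],1])))
c=r.camera("wrist");cv2.imwrite("pics/w3.png",c["pixels"][...,::-1]);np.savez("w3.npz",**c)
print(c["position"])
E
```

```text
[-0.92603993  0.42278349  0.95994139  1.68017462 -0.36410083  1.23177218
 -1.40699566] [0.58670069 0.05770589 0.15991087] [ 9.99718892e-01  2.37036526e-02 -5.06317324e-04  1.31831829e-04] [-0.0604255   0.21408576 -0.02065156] 0.022920876621463013
yaw of tool y -87.2834997084331
[0.65230151 0.06172356 0.32215323]
```

View pics/w3.png

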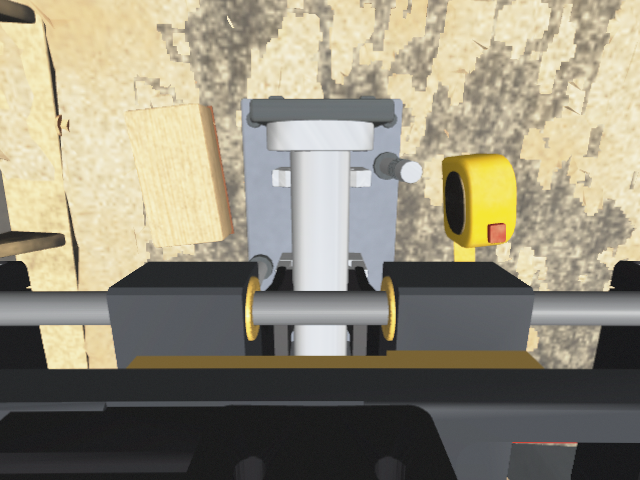

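The wrist view now shows the flange toward the head plate. Flange end is at about (320,121), the plate is at rows 98–122, and the post is clear at (405,170). I'll measure level and axial clearance.

```bash
python3 - <<'E'
from h import *
c=np.load("w3.npz");P=cloud(c);z=P[...,2]
for v in range(158,262,17):
    u=[x for x in range(285,360) if z[v,x]>.15];p=plane(c,[[(u[0]+u[-1])/2,v]],.178)[0];print(v,u[0],u[-1],p.round(4),"top z",np.median(z[v,317:324]).round(4))
print([(v,P[v,320,0].round(4),z[v,320].round(3)) for v in range(96,156,3)])
print([(v,P[v,258,0].round(4),z[v,258].round(3),P[v,385,0].round(4),z[v,385].round(3)) for v in range(96,130,2)])
for (a,b,cc,d) in((165,190,270,290),(165,190,351,372)):
    q=P[a:b,cc:d];k=(q[...,2]>.059)&(q[...,2]<.07);print("vee",k.sum(),q[k].mean(0).round(4))
E
```

```text
158 290 350 [0.6484 0.0617 0.178 ] top z 0.1886
175 290 350 [0.6418 0.0614 0.178 ] top z nan
192 290 348 [0.635  0.0615 0.178 ] top z 0.1887
209 291 348 [0.6281 0.061  0.178 ] top z 0.189
226 291 348 [0.621  0.0607 0.178 ] top z 0.1897
243 291 347 [0.6137 0.0605 0.178 ] top z 0.1886
260 292 347 [0.6062 0.06   0.178 ] top z 0.1885
[(96, np.float64(0.6944), np.float64(0.002)), (99, np.float64(0.6813), np.float64(0.089)), (102, np.float64(0.6795), np.float64(0.089)), (105, np.float64(0.6776), np.float64(0.091)), (108, np.float64(0.6761), np.float64(0.089)), (111, np.float64(0.6741), np.float64(0.091)), (114, np.float64(0.6725), np.float64(0.09)), (117, np.float64(0.6707), np.float64(0.09)), (120, np.float64(0.6613), np.float64(0.197)), (123, np.float64(0.6602), np.float64(0.198)), (126, np.float64(0.6593), np.float64(0.198)), (129, np.float64(0.6584), np.float64(0.198)), (132, np.float64(0.6574), np.float64(0.198)), (135, np.float64(0.6565), np.float64(0.198)), (138, np.float64(0.6555), np.float64(0.198)), (141, np.float64(0.6545), np.float64(0.199)), (144, np.float64(0.6535), np.float6
[... 941 characters left out ...]
0.089), np.float64(0.6743), np.float64(0.09)), (116, np.float64(0.6695), np.float64(0.09), np.float64(0.6731), np.float64(0.091)), (118, np.float64(0.6684), np.float64(0.089), np.float64(0.6721), np.float64(0.089)), (120, np.float64(0.6672), np.float64(0.089), np.float64(0.6708), np.float64(0.09)), (122, np.float64(0.6661), np.float64(0.087), np.float64(0.6699), np.float64(0.087)), (124, np.float64(0.6686), np.float64(0.019), np.float64(0.6735), np.float64(0.018)), (126, np.float64(0.6672), np.float64(0.016), np.float64(0.672), np.float64(0.017)), (128, np.float64(0.6658), np.float64(0.012), np.float64(0.6707), np.float64(0.014))]
vee 300 [0.6298 0.0895 0.0627]
vee 340 [0.6325 0.0319 0.0627]
```

Request:
apply_moves(steps=[[0,0,0,0,1,10,-1],[0,0,0,0,1,25,-1],[0,0,0,0,1,45,-1],[0,0,0,0,1,65,-1],[0,0,0,0,1,82,-1],[0,0,0,0,1,95,-1],[0,0,0,0,1,103,-1],[0,0,0,0,1,108,-1],[0,0,0,0,1,110,-1],[0,0,0,0,1,110,-1],[0,0,0,0,1,110,-1]])

```text
time: 8.8
ee_pos: [0.5877, 0.0567, 0.0512]
eef_rot: [1.0, 0.023, 0.001, -0.0]
ft_force: [0.2, 0.2, -4.7]
width: 0.0232
grip_force: 40.0
```

Request:
apply_moves(steps=[[0,0,0,0,0,2,-1],[0,0,0,0,0,4,-1],[0,0,0,0,0,6,-1],[0,0,0,0,0,7,-1],[0,0,0,0,0,8,-1],[0,0,0,0,0,9,-1],[0,0,0,0,0,9.5,-1],[0,0,0,0,0,10,-1],[0,0,0,0,0,10,-1],[0,0,0,0,0,10,-1]])

```text
time: 9.63
ee_pos: [0.5872, 0.0568, 0.0407]
eef_rot: [1.0, 0.023, 0.0, -0.0]
ft_force: [-0.5, 0.8, -3.3]
width: 0.0232
grip_force: 40.0
```

Request:
apply_moves(steps=[[0,0,0,0,0,0.4,-1],[0,0,0,0,0,0.8,-1],[0,0,0,0,0,0.8,-1],[0,0,0,0,0,0.8,-1]])

```text
time: 9.97
ee_pos: [0.5873, 0.0568, 0.0405]
eef_rot: [1.0, 0.023, 0.0, -0.0]
ft_force: [-4.3, 1.9, 6.5]
width: 0.023
grip_force: 40.0
```

Request:
apply_moves(steps=[[0,0,0,0,0,0,-0.4],[0,0,0,0,0,0,-0.2],[0,0,0,0,0,0,0],[0,0,0,0,0,0,0.4],[0,0,0,0,0,0,0.8],[0,0,0,0,0,0,0.8],[0,0,0,0,0,0,0.8],[0,0,0,0,0,-10,0.8],[0,0,0,0,0,-30,0.8],[0,0,0,0,0,-60,0.8],[0,0,0,0,0,-95,0.8],[0,0,0,0,0,-120,0.8],[0,0,0,-30,0,-125,0.8],[0,0,0,-65,0,-125,0.8],[0,0,0,-100,0,-125,0.8],[0,0,0,-120,0,-125,0.8],[0,0,0,-130,0,-125,0.8],[0,0,0,-130,0,-125,0.8],[0,0,0,-130,0,-125,0.8]])

```text
time: 11.55
ee_pos: [0.4575, 0.0514, 0.1654]
eef_rot: [1.0, 0.023, 0.0, -0.002]
ft_force: [0.6, 0.6, 1.2]
width: 0.0782
grip_force: 0.0
```

```bash
python3 - <<'E'
from h import *
from bench import r
s=r.read_state();print(s["joint_positions"],s["ee_pos"],s["eef_rot"],s["width"])
c=r.camera("wrist");cv2.imwrite("pics/w4.png",c["pixels"][...,::-1]);np.savez("w4.npz",**c)
E
```

```text
[-1.27774858 -0.06591801  1.06151068  1.99559178  0.0590438   1.17732222
 -1.76442779] [0.45752484 0.05138746 0.16541768] [ 9.99732841e-01  2.30528795e-02  4.29652575e-04 -1.62102251e-03] 0.07822324640116123
```

View pics/w4.png

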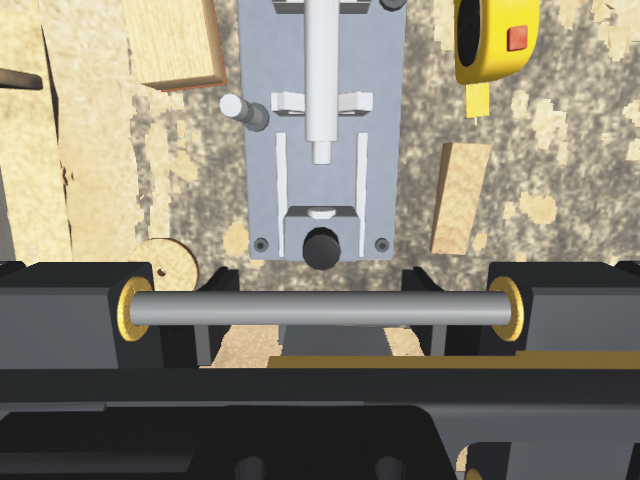

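The shaft lies in the vees with its nose at (321,150) facing the tail, and the knob is at (321,250), in line between the fingers.

```bash
python3 - <<'E'
from h import *
c=np.load("w4.npz");P=cloud(c);m=(P[...,2]>.097)&(P[...,2]<.108);m[:225]=0;m[272:]=0;m[:,:295]=0;m[:,350:]=0
q=P[m];print(m.sum(),q.mean(0).round(4),q.min(0).round(4),q.max(0).round(4))
z=P[...,2];print([(v,P[v,321,0].round(4),z[v,321].round(3)) for v in range(140,172,3)])
E
```

```text
1142 [0.4572 0.0525 0.102 ] [0.4437 0.0394 0.0971] [0.4694 0.065  0.1042]
[(140, np.float64(0.5286), np.float64(0.069)), (143, np.float64(0.5266), np.float64(0.065)), (146, np.float64(0.5246), np.float64(0.065)), (149, np.float64(0.5225), np.float64(0.065)), (152, np.float64(0.5204), np.float64(0.066)), (155, np.float64(0.5183), np.float64(0.065)), (158, np.float64(0.5162), np.float64(0.066)), (161, np.float64(0.5141), np.float64(0.066)), (164, np.float64(0.512), np.float64(0.064)), (167, np.float64(0.5073), np.float64(0.013)), (170, np.float64(0.5047), np.float64(0.013))]
```

Request:
apply_moves(steps=[[0,0,0,0,0,15,0.8],[0,0,0,0,0,35,0.8],[0,0,0,0,0,55,0.8],[0,0,0,0,0,72,0.8],[0,0,0,0,0,82,0.8],[0,0,0,0,0,88,0.8],[0,0,0,0,0,91,0.8],[0,0,0,0,0,91,0.8],[0,0,0,0,0,91,0.8]])

```text
time: 12.35
ee_pos: [0.4579, 0.0505, 0.0742]
eef_rot: [1.0, 0.022, 0.0, 0.0]
ft_force: [-0.6, 0.3, -0.2]
width: 0.0783
grip_force: 0.0
```

Request:
apply_moves(steps=[[0,0,0,0,-1,0,0.3],[0,0,0,0,-1,0,0],[0,0,0,0,-1,0,-0.3],[0,0,0,0,-1,0,-0.5],[0,0,0,0,-1,0,-0.8],[0,0,0,0,-1,0,-1],[0,0,0,0,-1,0,-1],[0,0,0,0,-1,0,-1],[0,0,0,0,-1,0,-1],[0,0,0,0,-1,0,-1],[0,0,0,0,-1,0,-1]], force=35)

```text
time: 13.27
ee_pos: [0.4573, 0.0509, 0.0737]
eef_rot: [1.0, 0.022, 0.0, 0.0]
ft_force: [0.2, -5.6, 0.8]
width: 0.0252
grip_force: 35.0
```

Request:
apply_moves(steps=[[0,0,0,2,0,0,-1],[0,0,0,5,0,0,-1],[0,0,0,9,0,0,-1],[0,0,0,13,0,0,-1],[0,0,0,17,0,0,-1],[0,0,0,20,0,0,-1],[0,0,0,23,0,0,-1],[0,0,0,25,0,0,-1],[0,0,0,27,0,0,-1],[0,0,0,28,0,0,-1],[0,0,0,28,0,0,-1]])

```text
time: 14.18
ee_pos: [0.4854, 0.0522, 0.0737]
eef_rot: [1.0, 0.022, -0.0, 0.0]
ft_force: [-1.3, -4.6, 0.7]
width: 0.0245
grip_force: 35.0
```

Request:
apply_moves(steps=[[0,0,0,1,0,0,-1],[0,0,0,2,0,0,-1],[0,0,0,3,0,0,-1],[0,0,0,4,0,0,-1],[0,0,0,5,0,0,-1],[0,0,0,6,0,0,-1],[0,0,0,7,0,0,-1],[0,0,0,8,0,0,-1],[0,0,0,9,0,0,-1],[0,0,0,9,0,0,-1]])

```text
time: 15.02
ee_pos: [0.4936, 0.0526, 0.0737]
eef_rot: [1.0, 0.022, -0.001, 0.0]
ft_force: [-4.9, -4.1, 6.9]
width: 0.0248
grip_force: 35.0
```

Request:
apply_moves(steps=[[0,0,0,0.7,0,0,-1],[0,0,0,1.4,0,0,-1],[0,0,0,2.1,0,0,-1],[0,0,0,2.8,0,0,-1],[0,0,0,2.8,0,0,-1]])

```text
time: 15.43
ee_pos: [0.4963, 0.0527, 0.0737]
eef_rot: [1.0, 0.022, -0.001, 0.0]
ft_force: [-5.2, -4.6, 8.4]
width: 0.025
grip_force: 35.0
```

Request:
apply_moves(steps=[[0,0,0,0.7,0,0,-1],[0,0,0,1.4,0,0,-1],[0,0,0,2.0,0,0,-1],[0,0,0,2.0,0,0,-1],[0,0,0,2.0,0,0,-1]])

```text
time: 15.85
ee_pos: [0.4972, 0.0528, 0.0736]
eef_rot: [1.0, 0.022, -0.002, 0.0]
ft_force: [-12.9, -4.9, 14.8]
width: 0.0246
grip_force: 35.0
```

Request:
apply_moves(steps=[[0,0,0,0.5,0,0,-1],[0,0,0,1.0,0,0,-1],[0,0,0,1.3,0,0,-1],[0,0,0,1.3,0,0,-1],[0,0,0,1.3,0,0,-1]])

```text
time: 16.27
ee_pos: [0.4973, 0.0528, 0.0736]
eef_rot: [1.0, 0.022, -0.004, -0.0]
ft_force: [-18.8, -5.0, 23.7]
width: 0.0246
grip_force: 35.0
```

It has stalled, so the flange is flush. I'll relax the push, release and rise.

Request:
apply_moves(steps=[[0,0,0,-0.6,0,0,-1],[0,0,0,-1.2,0,0,-1],[0,0,0,-1.2,0,0,-0.3],[0,0,0,-1.2,0,0,-0.1],[0,0,0,-1.2,0,0,0.3],[0,0,0,-1.2,0,0,0.8],[0,0,0,-1.2,0,0,0.8],[0,0,0,-1.2,0,0,0.8],[0,0,0,-1.2,0,-10,0.8],[0,0,0,-1.2,0,-35,0.8],[0,0,0,-1.2,0,-70,0.8],[0,0,0,-1.2,0,-105,0.8],[0,0,0,-1.2,0,-120,0.8],[0,0,0,-1.2,0,-120,0.8],[0,0,0,-1.2,0,-120,0.8]])

```text
time: 17.52
ee_pos: [0.4995, 0.054, 0.1946]
eef_rot: [1.0, 0.023, 0.001, -0.001]
ft_force: [-0.6, -0.6, -0.5]
width: 0.0781
grip_force: 0.0
```

```bash
python3 - <<'E'
from h import *
from bench import r
c=r.camera("wrist");np.savez("w5.npz",**c);P=cloud(c);a=c["pixels"][:300,120:520]
s=r.camera("side");b=s["pixels"][220:370,260:460]
cv2.imwrite("pics/end.png",np.vstack([cv2.resize(a,(700,300)) if 0 else np.pad(a,((0,0),(0,0),(0,0))),cv2.resize(b,(400,300))])[...,::-1])
z=P[...,2]
k=(z>.097)&(z<.108);k[:200]=0;k[285:]=0;k[:,290:][:,70:]=0;k[:,:285]=0;print("knob",k.sum(),P[k].mean(0).round(4))
E
```

```text
knob 917 [0.497  0.0544 0.1019]
```

View pics/end.png

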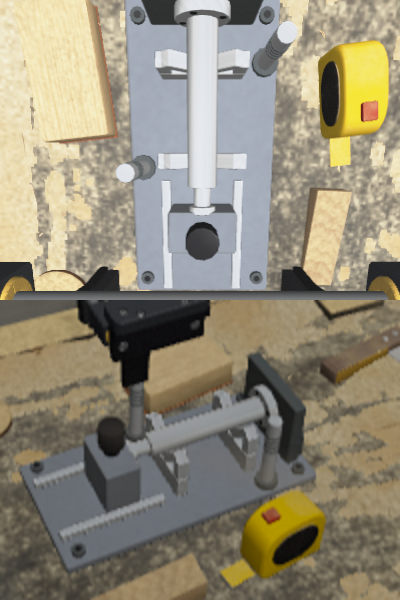

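The picture shows the flange flush on the head plate at (205,10), the nose against the tail pad at (203,208), and the knob moved 40 mm. The gripper is clear of everything, so I'm handing in.

```bash
python3 -c "
from bench import r
print(r.close_job())"
```

```text
the job is handed in; nothing more can be done
None
```

The shaft is turned end for end and lies in both vees, its flange flush on the head plate and the tail block pushed up about 40 mm against its nose; I let go and handed the job in at about 18 s, but no verdict came back.

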